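# Flip open the tablet caddy by the sink

### The arm

A 6-joint arm with a two-finger parallel gripper is mounted at the origin on the work surface. World frame = base frame: x ahead of the robot, y to its left, z up, the work surface at z = 0. Lengths are in mm, angles in rad, forces in N, time in s.
With the tool pointing down it reaches from about 300 to 775 mm from the base axis. Payload 14.6 kg.
Tool frame: the origin (TCP) lies on the mounting face of the last link; the fingertips stand 199 mm ahead of it and the grasp point (between the pads) lies 180 mm ahead of it; z points along the fingers, y is the line along which they close (so a half turn about z gives the same grasp; the last joint's range is limited). The gripper opens to 94 mm and grips with 3 to 60 N. Pads are 16 mm wide; open, the fingers measure 119 mm over their backs; the gripper's body (75 mm by 177 mm) begins 78 mm behind the grasp point.
Start: joints at [-1.195, 0.3, 1.521, -0, 1.321, -0.067], TCP at [235.652, -496.95, 404.646] pointing down, gripper open.
Joint ranges: [-3.03, 3.03], [-0.79, 2.21], [0.23, 2.52], [-1.04, 4.18], [0, 3.07], [-2.55, 2.55]. Speed limits (rad/s): [2.22, 2.22, 2.57, 3.14, 3.14, 3.14].

### API

Orientations are given as [roll, pitch, yaw] about the fixed x, y, z axes, in that order (R = Rz(yaw) Ry(pitch) Rx(roll)).
In Python, from cell import manip gives the robot as it stands. The module is installed in compiled form; this text tells all that it offers.
- The arm moves only by the shell command python3 -m creep 'ROWS' [FORCE]. ROWS is a JSON object of lists of equal length, an entry for each row: "slide": the shift along the world's x, y, z in cm, a list of three; "turn": the turn about the world's z in rad; "claw": the opening, from 0 (shut) to 1 (fully open). A call has 1 to 8 rows; each row shifts and turns the commanded pose from where the row before left it; what a row does not reach is not made up. A row lasts 1/8 s, in which the tool goes at most 62.5 mm and 10.7 degrees, less where a joint would pass 70% of its speed; a pose out of reach is approached as far as the arm can. A call with a gripper value outside its range is refused whole. The fingers move at their own pace and stop on an object; FORCE is the grip in N (left out, the last holds). Time passes only in rows, so rows that do not move let the fingers close. It gives the time, the measured TCP pose, the force, the opening and the grip force at its end, in the units of the state.
- manip.read_state(): the state, without advancing time (a new reading comes with each control period).
- manip.camera(name): name is "side" or "top"; returns (picture, depth): 384x512x3 uint8, red, green, blue; 384x512 float32, mm along the optical axis (not along the pixel's ray), 0 where there is no reading.
- manip.calibration(name): a dict with "intrinsics" (3x3 intrinsics, pixels), "pose" (4x4, takes a point from camera to world coordinates). Camera axes: x right, y up, looking along -z (the intrinsics and any distortion apply to the point x, -y, -z); pixel columns grow to the right and rows downward; lengths in mm; the calibration is good to about 2 mm. A picture is of the moment at which its call begins. calibration takes no time and is no camera call.
- manip.sign_off(): hands the job in; it is judged then, once.
Trained networks look in the newest picture that a camera, given by its name, has taken for a name from the list of things; names that differ only in an ending like _2 or _b are one class to them, and where a whole thing is asked for, a point or a joint stands for the part that bears it (a point fixed in the world has none). Each returns a list of dicts, best first, with "score" (0 to 1); they miss things now and then, are a little off and sometimes report something else, mostly with a low value. They report only what shows in the picture. A call takes as long as a camera call. They do not tell look-alikes from the thing itself.
- manip.cut_out(query, camera): "mask" (384x512 bool, what is visible of it) and "position" ([column, row] in pixels, amid what is visible of it).
The state is a dict: "clock": time; "joints": joint angles; "qd": joint speeds; "effort": joint torques, N m; "eef_pos": TCP position; "eef_rot": TCP orientation; "wrist_force": force on the tool from outside, world axes, zero at the start; "moment": the same for the moment, N m; "finger_gap": finger opening in mm; "finger_force": force on a finger pad.
Only numpy, scipy, OpenCV 4.12 (cv2) and the standard library are available. Lean on these libraries where they do the work, as an engineer would, in place of code of your own. Each camera call takes 0.05 s, during which the arm holds its last target. There are 200 camera calls.

### The job

Using only pushes of the fingertips, first slide the low round metal tin sideways along the counter until it is completely clear of the front of the larger tablet caddy. Then push the larger caddy's lid up by its front lip and over past upright, so that it falls back and stays open by itself. Do not pick up or tip over anything, keep the caddy where it stands, and leave the smaller caddy shut and everything else in its place.

Things in the scene. Friction and masses are not known exactly. Their poses are not given: they have to be found in the camera images.
- caddy: The larger caddy: a heavy (about 2 kg) loose white open-topped box with a hinged dark steel lid, washing tablets within; 130 mm deep (x), 170 mm wide (y), 85 mm high, walls 5 mm. Origin: centre of its underside. Its own -x side is the front, roughly facing the robot; the hinge is at the rear, along its own y.
- caddy_lid (a joint): Lid of the larger caddy, rad: 0 shut (level), grows as it opens; 1.57 upright; a stop holds it at 1.95, leaning backwards. The hinge is almost free, with no spring: the lid (about 220 g) falls shut before upright and falls open beyond it; about 1 N at the lip lifts it. It is shut at the start.
- caddy_hinge (a point): Point on the lid's hinge axis, middle of the caddy's rear top edge: 65 mm behind its centre, 85 mm up. The axis runs along the caddy's own y. The lid is a flat plate 4 mm thick, 132 x 172 mm, from the hinge forward to the caddy's front face.
- caddy_lip (a point): Middle of the outer end of the lid's lip: a tongue 70 mm wide, 36 long, 4 thick, jutting from the lid's front edge and sloping up 29 degrees. Shut, its end is 32 mm out from the front face, 103 mm above the counter (root 86), with free space below. Push it from beneath, fingers leaning 20 to 40 degrees, tips towards the caddy; a vertical finger slides past. It moves on a 163 mm radius about the hinge.
- tin: Low round dark steel tin, 70 mm across, 38 mm high, about 160 g, loose, standing in front of the larger caddy, its centre 100 to 110 mm out from the caddy's front face. Origin: centre of its underside.
- small_caddy: The smaller caddy, same make, 90 mm deep, 110 mm wide, 75 mm high, loose, about 1.3 kg. Origin: centre of its underside. To be left shut.
- small_caddy_lid (a joint): Lid of the smaller caddy, rad: 0 shut.
- brush: Bystander: wooden scrubbing brush about 140 mm long lying along x; origin under its middle
- yellow_bottle: Bystander: yellow bottle, 68 mm across, 210 mm tall, loose; origin centre of its underside
- clear_bottle: Bystander: clear bottle, 70 mm across, 220 mm tall, loose; origin centre of its underside
- mug: Bystander: white mug, 80 mm across, 90 mm tall, loose; origin centre of its underside
- jar: Bystander: glass jar with steel cap, 72 mm across, 100 mm tall, loose; origin centre of its underside
- soap_dish: Bystander: white dish 110 x 140 mm with a bar of soap, 44 mm tall, loose; origin centre of its underside
There are look-alikes about, which are no part of the job. Leave any orange or purple look-alike of the caddy alone.

How it is judged:
By the outcome, as a careful person would: the job done as asked, in the order asked, and still so for the second after the job is handed in, with the robot touching nothing.
It also fails if it takes over 58 s, if anything falls off the work surface, if the arm or the gripper's body presses on something with over 40 N, if the wrist force passes 120 N, or if a joint passes its speed limit or range.

## Working session

There is one attempt and no reset: what is moved stays moved. The work goes in short steps, Python scripts to look and compute and a shell command to move; the robot and the scene stay as the last step left them, time stands still between calls to the robot, and variables do not carry over. Pictures are saved under pics/ and viewed, at most 10 in all, crops included, and the job is handed in when it is done.

```bash
mkdir -p pics; cat > h.py <<'E'
from cell import manip
import numpy as np, cv2
def grab(n,f=None):
    p,d=manip.camera(n)
    if f: cv2.imwrite('pics/'+f,p[:,:,::-1])
    return p,d
def world(n,d):
    c=manip.calibration(n);K=np.array(c['intrinsics']);T=np.array(c['pose'])
    v,u=np.mgrid[:384,:512]
    X=np.stack([(u-K[0,2])/K[0,0]*d,-(v-K[1,2])/K[1,1]*d,-d,np.ones_like(d)],-1)
    return (X@T.T)[...,:3]
E
python3 - <<'E'
from h import *
np.set_printoptions(precision=1,suppress=True)
print(manip.calibration('top').keys(),manip.read_state())
for n in ('top','side'):
    p,d=grab(n,n+'0.png');W=world(n,d)
    for q in ['caddy','tin','caddy_lip','small_caddy','brush','yellow_bottle','clear_bottle','mug','jar','soap_dish']:
        for r in manip.cut_out(q,n)[:4]:
            m=r['mask']&(d>0);P=W[m]
            if r['score']>.25 and len(P): print(n,q,round(r['score'],2),r['position'],np.median(P,0),np.percentile(P,2,0),np.percentile(P,98,0))
E
```

```text
dict_keys(['intrinsics', 'pose']) {'clock': 0.0, 'joints': array([-1.2,  0.3,  1.5, -0. ,  1.3, -0.1]), 'qd': array([-0.,  0., -0., -0.,  0., -0.]), 'effort': array([ -0. , -53.2, -35.3,   0.1,   0. ,  -0. ]), 'eef_pos': array([ 235.6, -496.9,  404.1]), 'eef_rot': array([-3.1, -0. ,  0.4]), 'wrist_force': array([ 0.1, -0.8,  0.2]), 'moment': array([ 0.,  0., -0.]), 'finger_force': 0.0, 'finger_gap': 93.94691350172114}
top caddy 0.92 [315.0, 262.9] [ 270.2 -279.8   88.6] [ 184.9 -364.7    0.8] [ 354.2 -186.2  101.8]
top caddy 0.75 [284.7, 176.3] [ 581.  -180.5   88.2] [ 504.7 -260.1   30.9] [655.8 -98.4 101.4]
top caddy 0.6 [386.1, 171.0] [ 594.  -564.1   87.9] [ 503.2 -652.4   23.7] [ 685.9 -486.   100.4]
top tin 0.59 [270.2, 217.8] [ 430.9 -129.1   36.8] [ 400.  -162.2    1.8] [464.8 -99.3  42.5]
top caddy_lip 0.97 [287.7, 177.1] [ 584.3 -180.4   88.5] [ 504.6 -265.8   81.5] [656.  -98.5 101.7]
top caddy_lip 0.9 [389.2, 169.6] [ 605.1 -570.3   88.5] [ 514.5 -654.1   81.4] [ 688.  -492.   102.1]
top caddy_lip 0.56 [314.8, 260.7] [ 272.9 -282.7   88.9] [ 188.5 -363.7   81.6] [ 354.8 -
[... 1276 characters left out ...]
 339.6 -230.7  321.8]
side small_caddy 0.78 [257.1, 150.4] [612.1 127.5  78.6] [552.9  95.7   3. ] [666.5 212.7  91.7]
side brush 0.67 [284.6, 177.4] [649.7  -0.7  20. ] [595.1 -18.1  13.4] [693.3  19.8  25.8]
side yellow_bottle 0.86 [358.6, 232.2] [ 643.2 -408.5  110.3] [ 623.6 -427.3    4.9] [ 684.9 -371.6  211.7]
side clear_bottle 0.83 [242.4, 112.2] [674.7 371.   99.5] [650.4 354.4   2.9] [715.  408.4 219.3]
side clear_bottle 0.35 [284.8, 178.7] [644.6  -1.7  20.2] [576.2 -96.8  10.3] [692.4  21.   92.4]
side mug 0.81 [314.8, 156.7] [772.5   2.2  61.6] [741.1 -22.7   8. ] [818.8  57.4  93. ]
side jar 0.59 [307.9, 284.0] [ 429.5 -466.4   75.4] [ 405.4 -484.3    2. ] [ 469.8 -420.8  104. ]
```

```bash
ls pics
```

```text
side0.png
top0.png
```

View pics/top0.png

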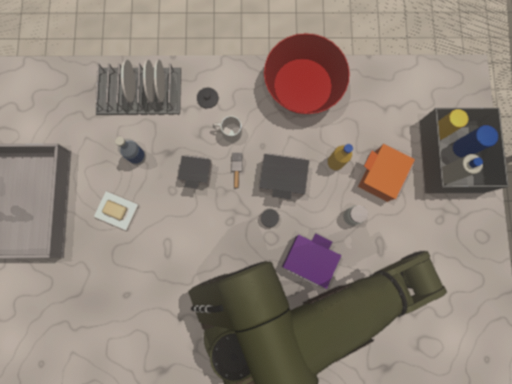

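View pics/side0.png

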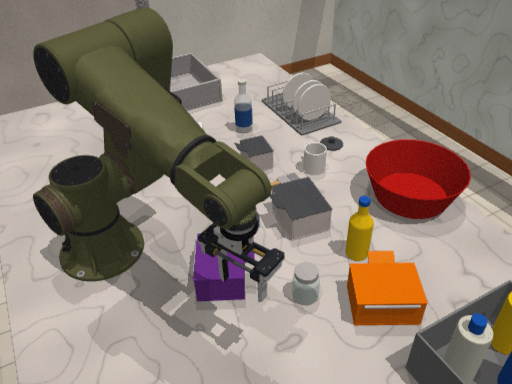

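Top: the true dark-lidded caddy is at (285,177), with its lip at (283,196). The tin is at (270,218), and the purple and orange look-alikes are at (312,262) and (387,172). I'll push the tin toward +y, where the space in front of the brush is free.

```bash
python3 - <<'E'
from h import *
np.set_printoptions(precision=3,suppress=True)
for n in ('top','side'):
    p,d=grab(n);W=world(n,d)
    R=[r for r in manip.cut_out('caddy_lip',n)]
    for r in R:
        P=W[r['mask']&(d>0)]
        if abs(np.median(P[:,0])-585)<15 and abs(np.median(P[:,1])+182)<15:
            L=P[(P[:,2]>80)&(P[:,2]<93)].astype(np.float32); print(n,cv2.minAreaRect(L[:,:2]),np.median(L[:,2]))
            lip=P[P[:,2]>95]; print('lip',lip.mean(0),len(lip),lip.min(0),lip.max(0))
            break
    for r in manip.cut_out('tin',n)[:1]:
        P=W[r['mask']&(d>0)];P=P[(P[:,2]>30)];print('tin',cv2.minEnclosingCircle(P[:,:2].astype(np.float32)),np.median(P,0))
s=manip.read_state();print(s['eef_rot'],s['eef_pos'])
E
```

```text
Traceback (most recent call last):
cv2.error: OpenCV(4.12.0) /io/opencv/modules/imgproc/src/convhull.cpp:143: error: (-215:Assertion failed) total >= 0 && (depth == CV_32F || depth == CV_32S) in function 'convexHull'
```

```bash
cat > fit.py <<'E'
from h import *
np.set_printoptions(precision=3,suppress=True)
for n in ('top','side'):
    p,d=grab(n);W=world(n,d)
    # raw depth: lid plane region
    m=(d>0)&(abs(W[...,0]-585)<110)&(abs(W[...,1]+182)<120)
    L=W[m&(W[...,2]>83)&(W[...,2]<94)]
    L=L[(L[:,1]>-290)]
    c,s,a=cv2.minAreaRect(np.ascontiguousarray(L[:,:2],np.float32));print(n,np.array(c),np.array(s),a,np.median(L[:,2]))
    lip=W[m&(W[...,2]>95)&(W[...,2]<108)&(W[...,0]<540)]; print('lip',lip.mean(0),len(lip),lip.min(0),lip.max(0))
    m=(d>0)&(abs(W[...,0]-432)<60)&(W[...,1]>-190)&(W[...,1]<60)&(W[...,2]>30)&(W[...,2]<45)
    if m.sum(): print('tin',cv2.minEnclosingCircle(np.ascontiguousarray(W[m][:,:2],np.float32)),m.sum())
s=manip.read_state();print(s['eef_rot'],s['eef_pos'],s['joints'],s['clock'])
E
python3 fit.py
```

```text
top [ 586.497 -181.476] [171.346 149.84 ] 81.03672790527344 88.3814054401181
lip [ 506.828 -171.298  100.687] 100 [ 492.645 -203.406   95.09 ] [ 528.087 -137.06   107.39 ]
tin ((431.0421142578125, -128.4798583984375), 34.841182708740234) 261
side [ 590.833 -180.616] [180.567 147.88 ] 81.52056121826172 90.71290916204634
lip [ 513.297 -172.534  101.061] 104 [ 497.435 -244.248   95.108] [ 539.272 -111.562  107.945]
tin ((459.4375, -137.7294464111328), 21.308549880981445) 25
[-3.142  0.     0.443] [ 235.664 -496.951  404.634] [-1.195  0.3    1.521 -0.     1.321 -0.067] 1.3
```

```bash
python3 -m creep '{"slide":[[2.8,4.3,0],[2.8,4.3,0],[2.8,4.3,0],[2.8,4.3,0],[2.8,4.3,0],[2.8,4.3,0],[2.7,4.3,0],[0,0,0]],"turn":[0.161,0.161,0.161,0.161,0.161,0.161,0.162,0],"claw":[0.42,0.42,0.42,0.42,0.42,0.42,0.42,0.42]}'
```

```text
clock: 2.3
eef_pos: [431.7, -193.7, 404.7]
eef_rot: [3.141, -0.0, 1.576]
wrist_force: [-0.8, -0.7, 0.4]
finger_gap: 39.5
finger_force: 0.0
```

```bash
python3 -m creep '{"slide":[[0,0,-5],[0,0,-5],[0,0,-4.3],[0,0,-4],[0,0.5,0],[0,1.2,0],[0,1.2,0],[0,1.2,0]],"turn":[0,0,0,0,0,0,0,0],"claw":[0.42,0.42,0.42,0.42,0.42,0.42,0.42,0.42]}'
python3 -m creep '{"slide":[[0,1.6,0],[0,1.7,0],[0,1.7,0],[0,1.7,0],[0,1.7,0],[0,1.7,0],[0,1.5,0],[0,1,0]],"turn":[0,0,0,0,0,0,0,0],"claw":[0.42,0.42,0.42,0.42,0.42,0.42,0.42,0.42]}'
```

```text
clock: 3.3
eef_pos: [430.9, -154.1, 222.8]
eef_rot: [3.14, 0.001, 1.571]
wrist_force: [0.8, -0.6, 0.3]
finger_gap: 39.4
finger_force: 0.6
clock: 4.3
eef_pos: [430.6, -28.0, 221.6]
eef_rot: [-3.141, -0.0, 1.571]
wrist_force: [0.0, -1.7, 0.7]
finger_gap: 39.4
finger_force: 0.9
```

```bash
python3 fit.py
```

```text
top [ 586.094 -181.342] [171.208 149.199] 81.03667449951172 88.36863797226795
lip [ 507.304 -169.205   99.905] 95 [ 492.731 -203.921   95.119] [ 531.768 -136.818  107.487]
side [ 593.882 -180.084] [177.733 143.556] 80.72122955322266 90.55099353967512
lip [ 513.15  -171.653  101.2  ] 99 [ 495.655 -215.96    95.199] [ 536.284 -133.447  107.843]
tin ((431.1063537597656, -2.3325700759887695), 47.52024459838867) 204
[-3.141 -0.     1.572] [430.579 -28.093 221.532] [-0.15   0.306  2.007  0.     0.829 -0.151] 4.4
```

Tin is clear by about 43 mm. Next I back off and lift, then reach past the arm's limit over open space to see whether the tool leans there.

```bash
python3 -m creep '{"slide":[[0,-2,0],[0,-1,4],[0,0,6],[0,0,6],[3,0,5],[5,0,0],[6,0,0],[6,0,0]],"turn":[0,0,0,0,0,0,0,0],"claw":[0,0,0,0,0,0,0,0]}'
python3 -m creep '{"slide":[[6,0,0],[6,0,0],[6,0,0],[6,0,0],[6,0,0],[6,0,0],[0,0,0]],"turn":[0,0,0,0,0,0,0],"claw":[0,0,0,0,0,0,0]}'; python3 -c "
from h import *
print(manip.read_state()['joints'])"
```

```text
clock: 5.4
eef_pos: [632.3, -59.3, 431.5]
eef_rot: [3.142, -0.0, 1.57]
wrist_force: [0.5, 0.2, 0.9]
finger_gap: 0.4
finger_force: 0.0
clock: 6.28
eef_pos: [828.9, -52.7, 399.7]
eef_rot: [3.073, 0.004, 1.571]
wrist_force: [-0.1, -0.0, 0.4]
finger_gap: 0.2
finger_force: 0.0
[-0.10778554  1.10821726  0.23647716  0.00312833  1.72856367 -0.10725833]
```

```bash
python3 -m creep '{"slide":[[6,0,0],[6,0,0],[6,0,0],[6,0,0]],"turn":[0,0,0,0],"claw":[0,0,0,0]}'; python3 -c "
from h import *
print(manip.read_state()['joints'])"
```

```text
clock: 6.78
eef_pos: [853.5, -41.5, 350.5]
eef_rot: [2.931, 0.012, 1.569]
wrist_force: [0.1, -0.2, 0.0]
finger_gap: 0.4
finger_force: 0.0
[-0.0919771   1.17002621  0.23473859  0.00702503  1.52556606 -0.09129314]
```

```bash
python3 -m creep '{"slide":[[6,0,1],[6,0,1],[6,0,1],[6,0,1],[6,0,1],[6,0,1],[6,0,1],[6,0,1]],"turn":[0,0,0,0,0,0,0,0],"claw":[0,0,0,0,0,0,0,0]}'; python3 -c "
from h import *
print(manip.read_state()['joints'])"
```

```text
clock: 7.78
eef_pos: [879.9, -25.4, 326.5]
eef_rot: [2.645, 0.022, 1.566]
wrist_force: [0.4, 0.6, -0.5]
finger_gap: 0.6
finger_force: 0.0
[-0.07149599  1.20688123  0.23467856  0.0132993   1.20345497 -0.07367119]
```

```bash
python3 -m creep '{"slide":[[6,0,1],[6,0,1],[-5,0,3],[-6,0,2],[-6,0,0],[-6,0,0],[-6,0,0],[0,0,0]],"turn":[0,0,0,0,0,0,0,0],"claw":[0,0,0,0,0,0,0,0]}'; python3 -c "
from h import *
print(manip.read_state()['joints'])"
```

```text
clock: 8.78
eef_pos: [663.5, -23.2, 353.5]
eef_rot: [2.582, 0.023, 1.565]
wrist_force: [1.2, 1.0, 0.4]
finger_gap: 0.1
finger_force: 0.0
[-0.09302456  0.5207285   1.35935518  0.04196918  0.7024958  -0.118501  ]
```

```bash
cat > path.py <<'E'
from h import *
from scipy.spatial.transform import Rotation as Ro
np.set_printoptions(precision=1,suppress=True)
s=manip.read_state();R=Ro.from_euler('xyz',s['eef_rot'])
z=R.apply([0,0,1]);head=np.arctan2(z[1],z[0]);phi=np.arccos(-z[2])
yw=-0.155;ex=np.array([np.cos(yw),np.sin(yw)])
H=np.array([660,-193.])
print('head',round(head,3),'turn needed',round(yw-head,3),'phi',round(phi,3),s['eef_pos'])
sp,cp=np.sin(phi),np.cos(phi);par=np.pi/2-.506-phi  # lid angle where lip is parallel to finger
S=22.
for th in [-.1]+list(np.arange(0,1.91,.1)):
    rot=lambda v:np.array([v[0]*np.cos(-th)-v[1]*np.sin(-th),v[0]*np.sin(-th)+v[1]*np.cos(-th)])
    E=rot(np.array([-163,16.]))   # underside end, from hinge (x fwd,z)
    dl=rot(np.array([np.cos(-.506),np.sin(-.506)]))  # from lip end to root
    C=E+S*(np.array([sp,-cp]) if th<par else dl)
    T=C-12.5*np.array([cp,sp])-199*np.array([sp,-cp])
    print(round(th,1),'C',C,'TCP',np.r_[H+ex*T[0],85+T[1]])
E
python3 path.py
```

```text
head -0.042 turn needed -0.113 phi 0.56 [663.5 -23.2 353.5]
-0.1 C [-152.1  -19. ] TCP [ 394.8 -151.6  228. ]
0.0 C [-151.3   -2.6] TCP [ 395.6 -151.7  244.3]
0.1 C [-148.9   13.6] TCP [ 398.  -152.1  260.5]
0.2 C [-144.9   29.4] TCP [ 401.9 -152.7  276.4]
0.3 C [-139.3   44.8] TCP [ 407.5 -153.5  291.8]
0.4 C [-132.2   59.6] TCP [ 414.5 -154.6  306.5]
0.5 C [-123.7   73.5] TCP [ 422.9 -156.   320.5]
0.6 C [-115.6   85.6] TCP [ 430.8 -157.2  332.5]
0.7 C [-106.5   96.7] TCP [ 439.9 -158.6  343.7]
0.8 C [-96.3 106.8] TCP [ 449.9 -160.2  353.8]
0.9 C [-85.2 115.9] TCP [ 460.9 -161.9  362.9]
1.0 C [-73.2 123.9] TCP [ 472.8 -163.7  370.8]
1.1 C [-60.5 130.5] TCP [ 485.4 -165.7  377.5]
1.2 C [-47.1 135.9] TCP [ 498.5 -167.8  382.9]
1.3 C [-33.3 139.9] TCP [ 512.2 -169.9  386.9]
1.4 C [-19.2 142.6] TCP [ 526.1 -172.1  389.5]
1.5 C [ -4.8 143.8] TCP [ 540.3 -174.3  390.7]
1.6 C [  9.5 143.5] TCP [ 554.5 -176.5  390.5]
1.7 C [ 23.8 141.9] TCP [ 568.6 -178.7  388.8]
1.8 C [ 37.9 138.8] TCP [ 582.5 -180.9  385.7]
1.9 C [ 51.5 134.3] TCP [ 596.  -183.   381.3]
```

```bash
python3 -m creep '{"slide":[[-5,-2.1,0],[-5,-2.1,0],[-5,-2.1,0],[-5,-2.1,0],[-5,-2.1,0],[-4.8,-1.9,0],[0,0,0],[0,0,0]],"turn":[-0.02,-0.02,-0.02,-0.02,-0.02,-0.013,0,0],"claw":[0,0,0,0,0,0,0,0]}'; python3 path.py | head -3;  python3 -c "
from h import *
print(manip.read_state()['joints'])"
```

```text
clock: 9.78
eef_pos: [369.9, -147.4, 354.3]
eef_rot: [2.576, 0.024, 1.452]
wrist_force: [0.6, 0.6, -1.1]
finger_gap: 0.5
finger_force: 0.0
head -0.156 turn needed 0.001 phi 0.566 [ 369.9 -147.4  354.3]
-0.1 C [-152.   -18.9] TCP [ 394.  -151.4  227.4]
0.0 C [-151.2   -2.6] TCP [ 394.8 -151.6  243.7]
[-0.50417184 -0.06362229  2.08052122  0.32409486  0.61134015 -0.6103546 ]
```

```bash
python3 -m creep '{"slide":[[-0.3,0,-4],[0,0,-4],[0,0,-3],[0,0,-1.7],[0,0,0]],"turn":[0,0,0,0,0],"claw":[0,0,0,0,0]}'; python3 - <<'E'
from h import *
grab('side','side1.png');grab('top')
E
```

```text
clock: 10.4
eef_pos: [367.0, -146.7, 225.1]
eef_rot: [2.581, 0.022, 1.454]
wrist_force: [0.2, -0.3, -0.1]
finger_gap: 0.2
finger_force: 0.0
```

View pics/side1.png

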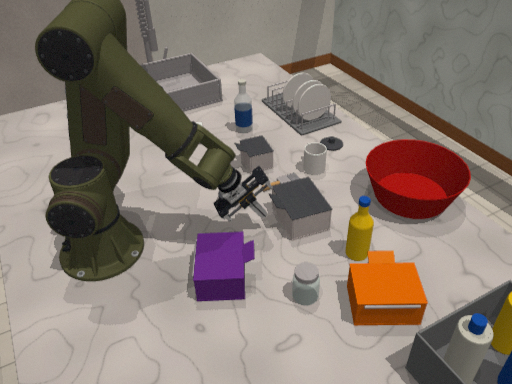

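The fingertips at (265,212) sit low in front of the lip at (276,190), with nothing touching. Now I go under the lip and lift.

```bash
python3 -m creep '{"slide":[[1.4,-0.2,0],[1.3,-0.2,0.2],[0.1,0,1.0],[0.1,0,0.8],[0.2,0,1.6],[0.4,-0.1,1.6],[0,0,0]],"turn":[0,0,0,0,0,0,0],"claw":[0,0,0,0,0,0,0]}'; python3 - <<'E'
from h import *
for n in ('side','top'):
    p,d=grab(n);W=world(n,d)
    m=(d>0)&(abs(W[...,0]-590)<65)&(abs(W[...,1]+182)<75)&(W[...,2]>75)&(W[...,2]<200)
    A=W[m];k,*_=np.linalg.lstsq(np.c_[A[:,:2],np.ones(len(A))],A[:,2],rcond=None);print(n,'slope',k[:2])
cv2.imwrite('pics/s2.png',cv2.resize(grab('side')[0][120:260,180:380,::-1],None,fx=4,fy=4))
E
```

```text
clock: 11.38
eef_pos: [401.5, -152.0, 279.5]
eef_rot: [2.576, 0.024, 1.453]
wrist_force: [-1.8, -0.4, -0.7]
finger_gap: 0.4
finger_force: 0.6
side slope [-0.1496595   0.04736082]
top slope [-0.18850413  0.02063949]
```

View pics/s2.png

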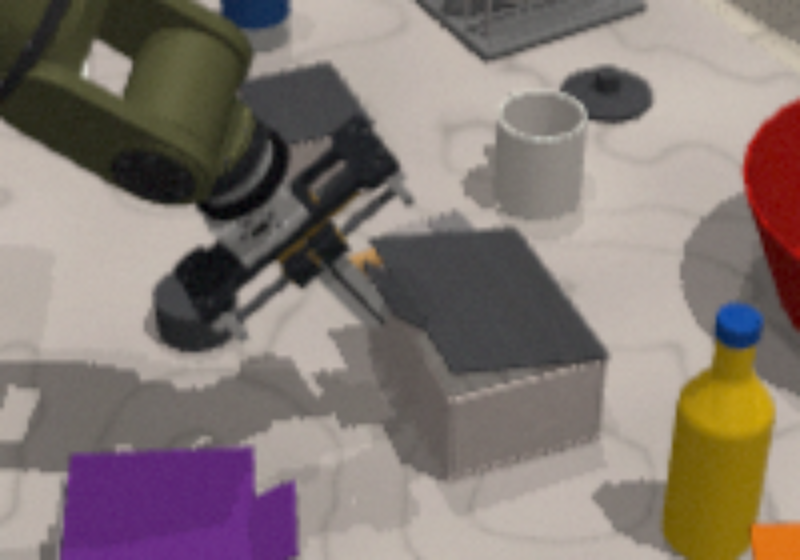

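Lid is up about 0.18 rad, with the finger at (375,310) in the crop under the lip. I continue the arc.

```bash
python3 -m creep '{"slide":[[0.6,-0.1,1.5],[0.7,-0.1,1.5],[0.8,-0.1,1.4],[0.8,-0.1,1.2],[0.9,-0.1,1.1],[1.0,-0.2,1.0],[1.1,-0.2,0.9],[0,0,0]],"turn":[0,0,0,0,0,0,0,0],"claw":[0,0,0,0,0,0,0,0]}'; cat > lid.py <<'E'
from h import *
for n in ('side','top'):
    p,d=grab(n);W=world(n,d)
    ex=np.array([.988,-.154]);V=W[...,:2]-[660,-193]
    X=V@ex;Y=V@[.154,.988]
    m=(d>0)&(abs(Y)<80)&(abs(Y)>40)&(X>-150)&(X<75)&(W[...,2]>100)&(W[...,2]<235)
    r=np.hypot(X,W[...,2]-87);th=np.pi-np.arctan2(W[...,2]-87,X);m&=(r<145)&(r>40)
    print(n,m.sum(),np.percentile(th[m],[10,50,90]) if m.sum() else '')
E
python3 lid.py
```

```text
clock: 12.52
eef_pos: [460.7, -161.0, 364.4]
eef_rot: [2.578, 0.023, 1.453]
wrist_force: [-0.1, -0.4, 0.9]
finger_gap: 0.9
finger_force: 0.4
side 86 [0.89289971 0.91007245 0.93382525]
top 242 [0.82739289 0.85288093 0.87284492]
```

```bash
python3 -m creep '{"slide":[[1.2,-0.2,0.7],[1.2,-0.2,0.6],[1.3,-0.2,0.5],[1.3,-0.2,0.4],[1.4,-0.2,0.2],[1.4,-0.2,0.1],[1.4,-0.2,0],[1.4,-0.2,-0.2]],"turn":[0,0,0,0,0,0,0,0],"claw":[0,0,0,0,0,0,0,0]}'; python3 lid.py
```

```text
clock: 13.62
eef_pos: [566.3, -177.0, 386.5]
eef_rot: [2.579, 0.023, 1.453]
wrist_force: [-0.5, 0.0, 1.0]
finger_gap: 0.9
finger_force: 0.0
side 333 [1.62405419 1.65080319 1.67534696]
top 230 [1.61847177 1.66422206 1.68774666]
```

```bash
python3 -m creep '{"slide":[[1.0,-0.2,-0.2],[1.0,-0.2,-0.2],[0,0,0],[0,0,0],[-3,0.5,0.5],[-5,0.8,0.5],[-5,0.8,0],[-5,0.8,0]],"turn":[0,0,0,0,0,0,0,0],"claw":[0,0,0,0,0,0,0,0]}'
python3 -m creep '{"slide":[[-3,0,0],[0,0,0],[0,0,0],[0,0,0]],"turn":[0,0,0,0],"claw":[0,0,0,0]}'; python3 lid.py; python3 - <<'E'
from h import *
grab('side','s3.png');grab('top','t3.png')
E
```

```text
clock: 14.72
eef_pos: [404.2, -151.5, 392.9]
eef_rot: [2.578, 0.023, 1.453]
wrist_force: [0.6, -0.6, 0.8]
finger_gap: 0.3
finger_force: 0.0
clock: 15.22
eef_pos: [376.7, -152.0, 392.8]
eef_rot: [2.579, 0.023, 1.453]
wrist_force: [0.6, 0.1, -0.3]
finger_gap: 0.2
finger_force: 0.0
side 488 [1.89840629 1.93398982 1.96293331]
top 358 [1.85771475 1.90934842 1.93625184]
```

View pics/s3.png

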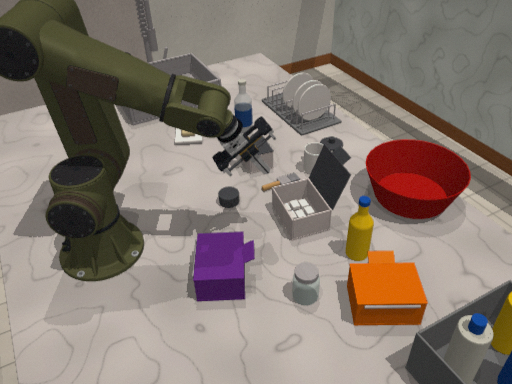

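View pics/t3.png

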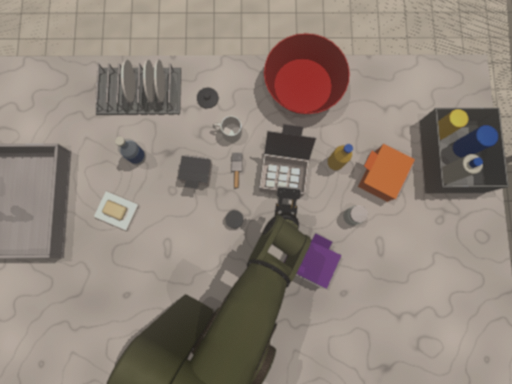

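The lid stands open on its stop, at (330,175) side and (290,143) top. The tin is clear at (234,219) top, the caddy is still in place at (284,177), and nothing else has moved.

```bash
python3 -c "
from cell import manip
print(manip.sign_off())"
```

```text
the job is handed in; nothing more can be done
None
```

The tin was slid about 43 mm clear of the caddy's front, then the caddy's lid was pushed over to its stop (about 1.9 rad) and stays open by itself; in the final pictures the caddy and everything else stood where they were, and the job was handed in after about 15 s of the 58 s.

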